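Change the demonstration lantern on the charging stand

ROBOT

A 6-joint arm with a two-finger parallel gripper is mounted at the origin on the work surface. World frame = base frame: x ahead of the robot, y to its left, z up, the work surface at z = 0. Lengths are in m, angles in rad, forces in N, time in s.
With the tool pointing down it reaches from about 0.3 to 0.775 m from the base axis. Payload 14.6 kg.
Tool frame: the origin (TCP) lies between the finger pads; the fingertips stand 8 mm ahead of it and the grasp point (between the pads) lies 11 mm behind it; z points along the fingers, y is the line along which they close (so a half turn about z gives the same grasp; the last joint's range is limited). The gripper opens to 94 mm and grips with 3 to 60 N. Pads are 16 mm wide; open, the fingers measure 119 mm over their backs; the gripper's body (75 mm by 177 mm) begins 78 mm behind the grasp point.
Start: joints at [1.201, 0.3, 1.521, -0, 1.321, -0.067], TCP at [0.164, 0.525, 0.193] pointing down, gripper open.
Joint ranges: [-3.03, 3.03], [-0.79, 2.21], [0.23, 2.52], [-1.04, 4.18], [0, 3.07], [-2.55, 2.55]. Speed limits (rad/s): [2.22, 2.22, 2.57, 3.14, 3.14, 3.14].

INTERFACE

Orientations are given as a unit quaternion [x, y, z, w].
In Python, from plant import get_state, imaging, r gives the robot as it stands.
- The arm moves only by the shell command python3 -m inch 'ROWS' [FORCE]. ROWS is JSON, a list that holds one entry, the list of rows, each a list of 7 numbers: the finger opening in m, from 0 to 0.094, then the shift along the world's x, y, z in m, then the turn, a rotation vector about the world's x, y, z in degrees. A call has 1 to 10 rows; each row is the pose to reach, as a shift and turn from the pose commanded when the call began; what a row does not reach only later rows make up. A row lasts 1/12 s, in which the tool goes at most 41.7 mm and 7.16 degrees, less where a joint would pass 70% of its speed; a pose out of reach is approached as far as the arm can. A call with a gripper value outside its range is refused whole. The fingers move at their own pace and stop on an object; FORCE is the grip in N (left out, the last holds). Time passes only in rows, so rows that repeat a pose let the fingers close. It gives the time, the measured TCP pose, the force, the opening and the grip force at its end, in the units of the state.
- get_state(): the state, without advancing time (a new reading comes with each control period).
- imaging.read_camera(name): name is "side" or "top"; returns a dict with "img" (400x640x3 uint8, red, green, blue), "fx", "fy", "cx", "cy" (pixels), "origin" and "attitude" of the camera in the world. Camera axes: x right, y up, looking along -z (the intrinsics and any distortion apply to the point x, -y, -z); pixel columns grow to the right and rows downward; lengths in m; the calibration is good to about 2 mm. A picture is of the moment at which its call begins. There is no depth.
- r.close_job(): hands the job in; it is judged then, once.
The state is a dict: "time_s": time; "joints": joint angles; "qvel": joint speeds; "tau": joint torques, N m; "position": TCP position; "orientation": TCP orientation; "ft_force": force on the tool from outside, world axes, zero at the start; "torque": the same for the moment, N m; "grip_width": finger opening in m; "finger_force": force on a finger pad.
Only numpy, scipy, OpenCV 4.12 (cv2) and the standard library are available. Lean on these libraries where they do the work, as an engineer would, in place of code of your own. Each camera call takes 0.05 s, during which the arm holds its last target. There are 200 camera calls.

TASK

Change the lantern on the shop's charging stand: throw the stand's lever switch fully to off, towards the robot, then lift the tall lantern off the round pad and stand it wholly on the cork mat; then put the short lantern centrally on the pad in its place, and only then throw the switch fully back to on, away from the robot. Handle both lanterns gently: never touch their glass, and set them down upright without a bump. Leave the carton, the mug and the gas can alone.

Things in the scene. Friction and masses are not known exactly. Their poses are not given: they have to be found in the camera images.
- stand: charging stand, fixed: grey slab 140 mm (x) by 250 mm (y) by 20 mm high, z up; origin at the centre of its underside. A raised round wooden pad is at its +y end, the lever switch at its -y end; its -x side faces the robot.
- pad (a point): centre of the top face of the stand's round wooden pad: 110 mm in diameter, 40 mm above the table (20 mm above the slab), at x 0, y +55 mm from the stand's origin; axes as the stand's.
- switch (a joint): lever angle, rad: 0 = off, leaning to the robot (stand's -x); 1.0 = on, leaning away (+x); upright at 0.5; it stays where left. Pivot axis along the stand's y, at x 0, y -90, z 42 mm from the stand's origin, on a grey block 70 by 50 mm with its top 45 mm above the table. Steel rod 10 mm thick, black ball 26 mm in diameter at its end, 60 mm from the pivot.
- switch_tip (a point): centre of the black ball at the end of the switch's lever, about 95 mm above the table.
- tall_lantern: tall camping lantern, 184 mm high in all, about 0.5 kg: dark steel foot 84 mm in diameter (0 to 35 mm up), glass (35 to 105 mm), dark steel roof 88 mm in diameter (105 to 130 mm), fixed carrying handle over it. Origin: centre of the underside, z up. Stands on the stand's pad at the start.
- tall_lantern_grip (a point): centre of the tall lantern's handle bar, 178 mm above the lantern's underside, on its axis: wooden bar 12 mm wide (lantern's x), 12 mm high, 66 mm long (lantern's y), on two thin steel uprights 40 to 43 mm either side along y; 42 mm of free space between roof and bar. Axes as the lantern's.
- tall_lantern_glass: the tall lantern's glass body, up to 72 mm in diameter; its frame is the lantern's own (origin at the lantern's underside).
- short_lantern: short camping lantern, 144 mm high in all, about 0.44 kg: dark steel foot 84 mm in diameter (0 to 28 mm up), glass (28 to 68 mm), dark steel roof 88 mm in diameter (68 to 90 mm), fixed carrying handle over it. Origin: centre of the underside, z up. Stands on the table to one side of the stand at the start.
- short_lantern_grip (a point): centre of the short lantern's handle bar, 138 mm above the lantern's underside, on its axis: wooden bar 12 mm wide (lantern's x), 12 mm high, 66 mm long (lantern's y), on two thin steel uprights 40 to 43 mm either side along y; 42 mm of free space between roof and bar. Axes as the lantern's.
- short_lantern_glass: the short lantern's glass body, up to 72 mm in diameter; its frame is the lantern's own (origin at the lantern's underside).
- mat: square cork mat, fixed on the table on the other side of the stand, 160 by 160 mm, 4 mm thick; origin at the centre of its underside.
- carton: bystander: cardboard lamp carton 90 by 130 by 80 mm high beyond the stand; origin at the centre of its underside.
- mug: bystander: steel mug, 80 mm in diameter and 80 mm high, beyond the stand; origin at the centre of its underside.
- gas_can: bystander: grey gas canister, 90 mm in diameter, 90 mm high, to the far left; origin at the centre of its underside.
There are look-alikes about, which are no part of the job. Leave any blue look-alike of the tall_lantern alone.

How it is judged:
By the outcome, as a careful person would: the job done as asked, in the order asked, and still so for the second after the job is handed in, with the robot touching nothing.
It also fails if it takes over 72 s, if anything falls off the work surface, if the arm or the gripper's body presses on something with over 40 N, if the wrist force passes 120 N, or if a joint passes its speed limit or range.

## Working session

There is one attempt and no reset: what is moved stays moved. The work goes in short steps, Python scripts to look and compute and a shell command to move; the robot and the scene stay as the last step left them, time stands still between calls to the robot, and variables do not carry over. Pictures are saved under pics/ and viewed, at most 10 in all, crops included, and the job is handed in when it is done.

```bash
ls; mkdir -p pics
python3 - <<'E'
from plant import get_state, imaging, r
import cv2
for n in ("top","side"):
    d=imaging.read_camera(n); cv2.imwrite(f"pics/{n}0.png",d["img"][:,:,::-1])
    print({k:v for k,v in d.items() if k!="img"})
s=get_state(); print(s["time_s"],s["position"],s["orientation"])
E
```

```text
pics
{'fx': 503.8157140907957, 'fy': 503.8157140907957, 'cx': 322.8601065604301, 'cy': 208.5426526024222, 'origin': array([0.40627652, 0.10187434, 1.46195392]), 'attitude': array([ 0.03761097, -0.03445831, -0.69988994,  0.71242692])}
{'fx': 408.4333573780914, 'fy': 408.4333573780914, 'cx': 318.8877010075055, 'cy': 202.1125408231862, 'origin': array([-0.05338755, -0.65410532,  0.67956513]), 'attitude': array([ 0.48470145, -0.16314202, -0.29077628,  0.80863981])}
0.1 [0.16393418 0.52472691 0.19243711] [ 1.50842328e-01  9.88557693e-01 -5.18545061e-04 -1.02102313e-04]
```

View pics/top0.png

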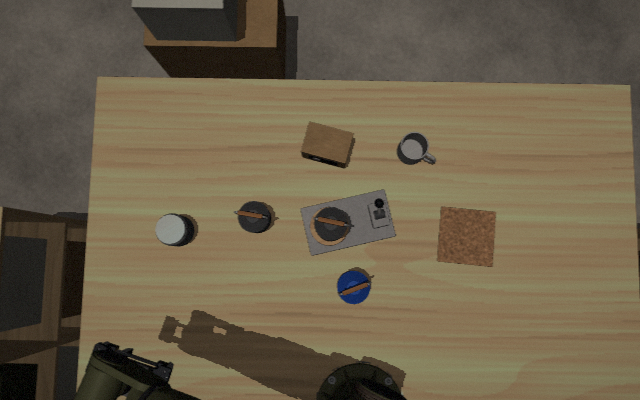

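View pics/side0.png

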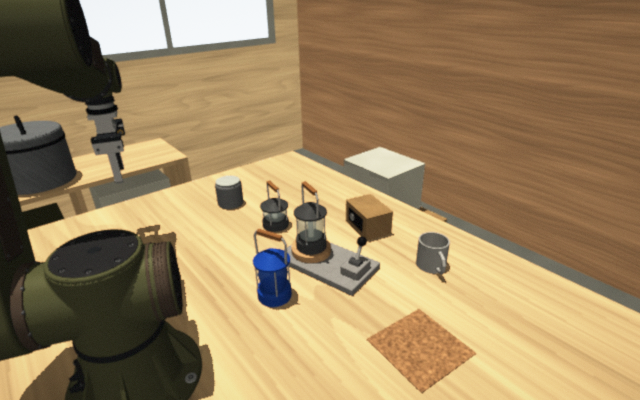

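Top view: the dark lantern on the pad is at (332,223), the blue one at (354,287), and the dark short one at (255,216). The tall lantern meant is the dark one on the wooden pad; the blue one is the look-alike. The lever ball is at (379,203) and the mat at (467,237). I'll confirm this in an enlarged crop.

```bash
cat > h.py <<'E'
import numpy as np, cv2
from scipy.spatial.transform import Rotation as R
from plant import get_state, imaging, r
def pix(d,u,v,z):
    "world point at height z on the ray of pixel u,v"
    a=R.from_quat(d["attitude"]).apply([(u-d["cx"])/d["fx"],-(v-d["cy"])/d["fy"],-1.]); o=d["origin"]
    return o+a*(z-o[2])/a[2]
def proj(d,p):
    c=R.from_quat(d["attitude"]).inv().apply(np.asarray(p)-d["origin"])
    return np.array([d["cx"]+d["fx"]*c[0]/-c[2], d["cy"]-d["fy"]*c[1]/-c[2]])
def crop(img,x0,y0,w,h,s,name):
    cv2.imwrite(f"pics/{name}.png",cv2.resize(img[y0:y0+h,x0:x0+w,::-1],None,fx=s,fy=s,interpolation=cv2.INTER_CUBIC))
E
python3 - <<'E'
import cv2
from h import crop
i=cv2.imread("pics/top0.png")[:,:,::-1]; crop(i,225,180,180,130,4.4,"topc")
j=cv2.imread("pics/side0.png")[:,:,::-1]; crop(j,240,170,160,140,4,"sidec")
E
```

```text
(no output)
```

View pics/topc.png

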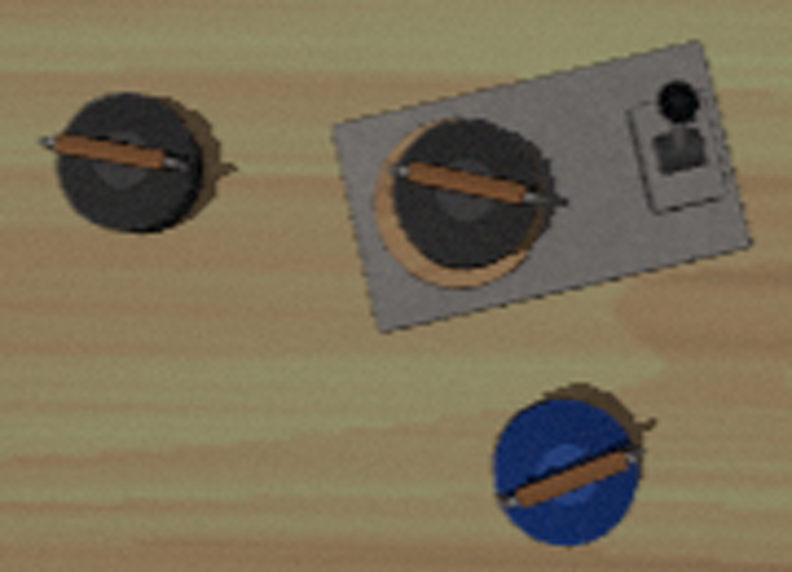

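View pics/sidec.png

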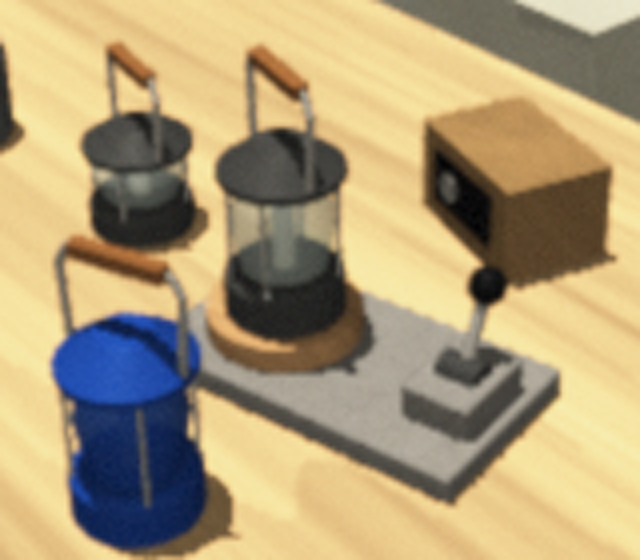

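Confirmed: in the top crop the tall bar centre is at (464,184), the short bar at (110,152), the ball at (678,102), and the slab corners at (333,127), (700,42), (752,242) and (381,332). In the side crop the ball is at (487,285). The blue lantern is not on the pad.

Run:
```python
from h import *
T=imaging.read_camera("top"); S=imaging.read_camera("side")
tc=lambda x,y:(225+(x+.5)/4.4-.5,180+(y+.5)/4.4-.5); sc=lambda x,y:(240+(x+.5)/4-.5,170+(y+.5)/4-.5)
f=lambda p:np.round(p,4)
for n,e,z,sd in (("tall",[(403,172),(525,197)],.220,(277,72)),("short",[(55,144),(165,160)],.140,(131,63)),("blue",[(510,501),(630,458)],.18,(118,257)),("ball",[(678,102)]*2,.095,(487,285))):
    q=np.array([pix(T,*tc(*p),z) for p in e]); c=q.mean(0); d=q[0]-q[1]
    print(n,f(c),"len",f(np.linalg.norm(d)),"dir deg (of y axis from world y)",np.degrees(np.arctan2(-d[0],d[1])),"side",f(pix(S,*sc(*sd),z)),"reproj",f(proj(S,c)-sc(*sd)))
k=np.array([pix(T,*tc(*p),.02) for p in [(333,127),(700,42),(752,242),(381,332)]])
o=k.mean(0); yd=k[0]+k[3]-k[1]-k[2]; yd/=np.linalg.norm(yd); a=np.arctan2(-yd[0],yd[1])
xd=np.array([yd[1],-yd[0],0])
print("stand",f(o),np.degrees(a),f([np.linalg.norm(k[0]-k[1]),np.linalg.norm(k[1]-k[2])]))
print("pad",f(o+.055*yd),"piv",f(o-.09*yd),"ball on",f(o-.09*yd+.06*np.sin(.5)*xd),"off",f(o-.09*yd-.06*np.sin(.5)*xd),"xd",f(xd))
m=np.array([pix(T,*p,.004) for p in [(440,207),(496,209),(494,266),(438,264)]]);print("mat",f(m.mean(0)),f(m))
print("gas",f(pix(T,174,229,.09)),"carton",f(pix(T,330,138,.08)),"mug",f(pix(T,413,148,.08)))
s=get_state();print(s["position"],R.from_quat(s["orientation"]).as_matrix().round(3),s["ft_force"])
```

```text
tall [0.5013 0.0902 0.22  ] len 0.0699 dir deg (of y axis from world y) -10.60085638972457 side [0.5016 0.0861 0.22  ] reproj [-1.065 -0.509]
short [0.5232 0.3018 0.14  ] len 0.0668 dir deg (of y axis from world y) -7.277787518960631 side [0.5244 0.2993 0.14  ] reproj [-0.804  -0.1605]
blue [0.3363 0.0264 0.18  ] len 0.0729 dir deg (of y axis from world y) 20.51749514957704 side [0.3392 0.0244 0.18  ] reproj [-1.5406  0.0737]
ball [ 0.5645 -0.0429  0.095 ] len 0.0 dir deg (of y axis from world y) -0.0 side [ 0.5674 -0.0412  0.095 ] reproj [-0.3589  0.6863]
stand [0.5171 0.0376 0.02  ] 14.369545002899738 [0.247  0.1351]
pad [0.5034 0.0909 0.02  ] piv [ 0.5394 -0.0496  0.02  ] ball on [ 0.5673 -0.0424  0.02  ] off [ 0.5115 -0.0567  0.02  ] xd [0.9687 0.2482 0.    ]
mat [ 0.482  -0.3082  0.004 ] [[ 0.5659 -0.2307  0.004 ]
 [ 0.5629 -0.3932  0.004 ]
 [ 0.3982 -0.3847  0.004 ]
 [ 0.401  -0.224   0.004 ]]
gas [0.4833 0.5144 0.09  ] carton [0.7463 0.0929 0.08  ] mug [ 0.7218 -0.1391  0.08  ]
[0.16396605 0.52483676 0.19263035] [[-0.955  0.298 -0.   ]
 [ 0.298  0.955 -0.001]
 [ 0.    -0.001 -1.   ]] [ 0.46701104 -0.1838513  -0.4494846 ]
```

```bash
python3 -m inch '[[[0.05,0.02,-0.02,0.03,0,0,-6],[0.05,0.04,-0.045,0.055,0,0,-12],[0.05,0.06,-0.075,0.075,0,0,-18],[0.05,0.08,-0.105,0.09,0,0,-24],[0.05,0.1,-0.135,0.1,0,0,-30],[0.05,0.12,-0.165,0.1,0,0,-36],[0.05,0.14,-0.195,0.1,0,0,-42],[0.05,0.16,-0.225,0.1,0,0,-48],[0.05,0.18,-0.255,0.1,0,0,-54],[0.05,0.2,-0.285,0.1,0,0,-58]]]' && python3 -m inch '[[[0.05,0.02,-0.03,0,0,0,0],[0.05,0.04,-0.06,0,0,0,0],[0.05,0.06,-0.09,0,0,0,0],[0.05,0.08,-0.12,0,0,0,0],[0.05,0.1,-0.15,0,0,0,0],[0.05,0.125,-0.18,0,0,0,0],[0.05,0.15,-0.21,0,0,0,0],[0.05,0.175,-0.24,0,0,0,0],[0.05,0.2,-0.27,0,0,0,0],[0.05,0.2,-0.283,0,0,0,0]]]'
```

```text
time_s: 1.03
position: [0.3645, 0.2383, 0.293]
orientation: [0.613, 0.79, 0.0, 0.0]
ft_force: [0.8, 1.4, 0.4]
grip_width: 0.0503
finger_force: 0.0
time_s: 1.87
position: [0.5661, -0.0464, 0.2911]
orientation: [0.612, 0.791, -0.001, -0.001]
ft_force: [-1.3, -0.5, -0.6]
grip_width: 0.0503
finger_force: 0.0
```

```bash
python3 -m inch '[[[0.05,-0.001,0.003,-0.03,0,0,0],[0.05,-0.001,0.003,-0.065,0,0,0],[0.05,-0.001,0.003,-0.1,0,0,0],[0.05,-0.001,0.003,-0.13,0,0,0],[0.05,-0.001,0.003,-0.155,0,0,0],[0.05,-0.001,0.003,-0.175,0,0,0],[0.05,-0.001,0.003,-0.19,0,0,0],[0.05,-0.001,0.003,-0.194,0,0,0],[0.036,-0.001,0.003,-0.194,0,0,0],[0.036,-0.001,0.003,-0.194,0,0,0]]]' 10; python3 -m inch '[[[0.036,-0.006,-0.0015,0,0,0,0],[0.036,-0.013,-0.003,0.002,0,0,0],[0.036,-0.02,-0.005,0.004,0,0,0],[0.036,-0.028,-0.007,0.005,0,0,0],[0.036,-0.036,-0.009,0.004,0,0,0],[0.036,-0.043,-0.011,0.003,0,0,0],[0.036,-0.049,-0.0125,0.002,0,0,0],[0.036,-0.053,-0.0135,0,0,0,0],[0.036,-0.056,-0.0142,0,0,0,0],[0.036,-0.056,-0.0142,0,0,0,0]]]'
```

```text
time_s: 2.7
position: [0.5633, -0.04, 0.0998]
orientation: [0.611, 0.792, 0.0, 0.0]
ft_force: [-0.7, -0.0, 0.4]
grip_width: 0.0401
finger_force: 0.0
time_s: 3.53
position: [0.5065, -0.0544, 0.0988]
orientation: [0.611, 0.791, -0.0, -0.0]
ft_force: [0.4, -0.7, 0.0]
grip_width: 0.0364
finger_force: 0.0
```

```bash
python3 -m inch '[[[0.036,-0.002,-0.0005,0,0,0,0],[0.036,-0.004,-0.001,0,0,0,0],[0.036,-0.005,-0.0012,0,0,0,0],[0.036,-0.005,-0.0012,0,0,0,0]]]';  python3 -m inch '[[[0.036,-0.001,-0.0002,0,0,0,0],[0.036,-0.002,-0.0005,0,0,0,0],[0.036,-0.002,-0.0005,0,0,0,0]]]'
python3 - <<'E'
from h import *
d=imaging.read_camera("side"); crop(d["img"],280,170,120,120,5,"s1")
E
```

```text
time_s: 3.87
position: [0.5019, -0.0554, 0.0989]
orientation: [0.611, 0.792, -0.0, -0.0]
ft_force: [0.3, 0.3, 0.6]
grip_width: 0.0362
finger_force: 0.0
time_s: 4.12
position: [0.4999, -0.0559, 0.0989]
orientation: [0.611, 0.792, -0.0, -0.0]
ft_force: [0.4, -0.2, -0.7]
grip_width: 0.0359
finger_force: 0.0
```

View pics/s1.png

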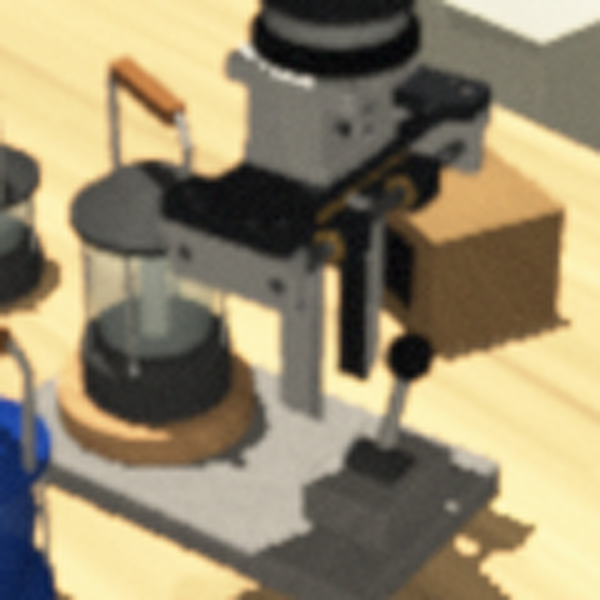

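Run:
```python
from h import *
S=imaging.read_camera("side");T=imaging.read_camera("top");s=get_state();p=s["position"]
print(p,proj(S,p),proj(T,p)); Rm=R.from_quat(s["orientation"])
for sg in (1,-1):
  q=p+Rm.apply([0,sg*.024,.008]);print(q,proj(S,q))
for b in ([.5645,-.043,.095],[.567,-.0415,.095]): print(proj(S,b),proj(T,b))
crop(T["img"],250,150,200,150,4,"t1")
```

```text
[ 0.50001776 -0.05593339  0.09892851] [345.64830427 252.21127734] [383.5191652  226.37770316]
[ 0.52323773 -0.04986499  0.09092803] [350.91008683 250.21589373]
[ 0.47679728 -0.06200109  0.09092898] [340.11653822 259.75625869]
[361.03850757 241.58444397] [378.74550689 202.80694737]
[361.3348145  240.97399142] [378.20191239 201.88759281]
```

View pics/t1.png

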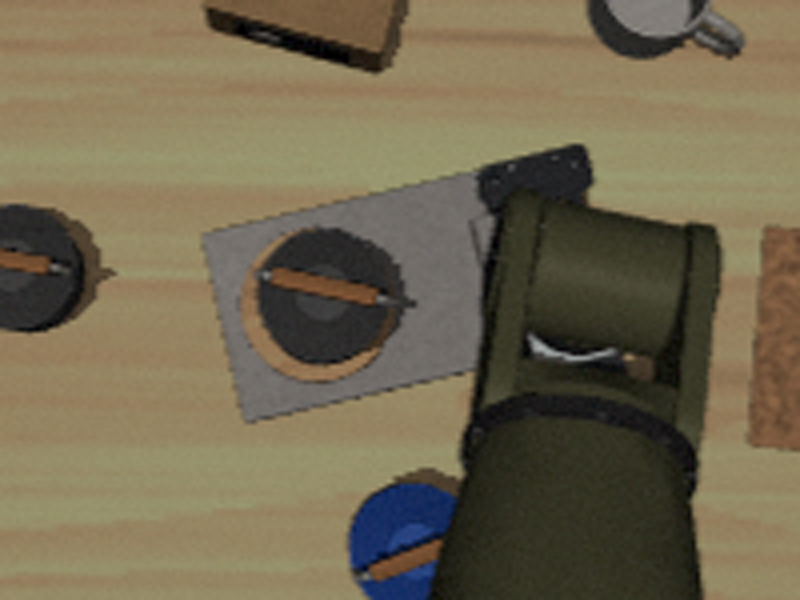

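The ball is unmoved at (362,242), and the fingertips show about 6 px higher than the state implies (near tip about (341,253), expected (340,260)). So the tips passed over the ball. I'll go back, lower, and retry.

```bash
python3 -m inch '[[[0.05,0,0,0.01,0,0,0],[0.05,0.015,0.004,0.012,0,0,0],[0.05,0.035,0.008,0.012,0,0,0],[0.05,0.055,0.012,0.012,0,0,0],[0.05,0.065,0.0145,0.012,0,0,0],[0.05,0.066,0.0145,0.012,0,0,0],[0.05,0.066,0.0145,0,0,0,0],[0.05,0.066,0.0145,-0.01,0,0,0],[0.05,0.066,0.0145,-0.018,0,0,0],[0.05,0.066,0.0145,-0.018,0,0,0]]]'
python3 - <<'E'
from h import *
d=imaging.read_camera("side"); crop(d["img"],310,190,90,90,6,"s2")
p=get_state()
for sg in (1,-1):
  q=p["position"]+R.from_quat(p["orientation"]).apply([0,sg*.025,.008]);print(q,(proj(d,q)-[310,190])*6)
E
```

```text
time_s: 5.1
position: [0.5644, -0.0415, 0.0787]
orientation: [0.611, 0.791, -0.001, -0.002]
ft_force: [-0.7, -0.2, -0.2]
grip_width: 0.0499
finger_force: 0.0
[ 0.58919421 -0.03519191  0.07174588] [332.93312173 325.61755098]
[ 0.54081625 -0.04782368  0.07184941] [271.9553992  380.71147937]
```

View pics/s2.png

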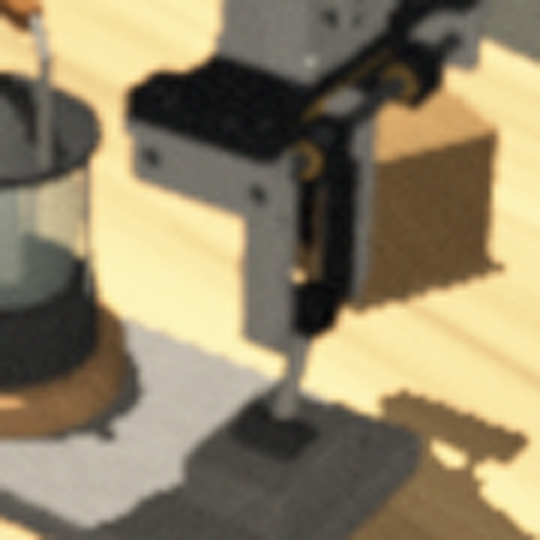

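The ball is now between the fingers at (315,308) in the crop. The near tip at (270,350) is about 12 mm higher than the state implies. Sweeping to off.

```bash
python3 -m inch '[[[0.036,0,0,0,0,0,0],[0.036,0,0,0,0,0,0],[0.036,-0.006,-0.0015,0.001,0,0,0],[0.036,-0.013,-0.003,0.002,0,0,0],[0.036,-0.02,-0.005,0.004,0,0,0],[0.036,-0.028,-0.007,0.005,0,0,0],[0.036,-0.036,-0.009,0.004,0,0,0],[0.036,-0.043,-0.011,0.003,0,0,0],[0.036,-0.049,-0.0125,0.002,0,0,0],[0.036,-0.053,-0.0135,0,0,0,0]]]'; python3 -m inch '[[[0.036,-0.002,-0.0005,0,0,0,0],[0.036,-0.004,-0.001,0,0,0,0],[0.036,-0.006,-0.0015,0,0,0,0],[0.036,-0.006,-0.0015,0,0,0,0]]]'
```

```text
time_s: 5.98
position: [0.5121, -0.0552, 0.0809]
orientation: [0.611, 0.791, -0.0, -0.0]
ft_force: [1.8, 0.5, -0.1]
grip_width: 0.0359
finger_force: 0.5
time_s: 6.32
position: [0.5087, -0.056, 0.0808]
orientation: [0.611, 0.791, 0.002, 0.002]
ft_force: [18.2, 4.9, -13.4]
grip_width: 0.0364
finger_force: 9.3
```

```bash
python3 -m inch '[[[0.036,0.004,0.001,0,0,0,0],[0.05,0.005,0.001,0,0,0,0],[0.05,0.005,0.001,0.02,0,0,0],[0.05,0.005,0.001,0.05,0,0,0],[0.05,0.005,0.001,0.09,0,0,0],[0.06,0.005,0.001,0.13,0,0,-5],[0.06,0.005,0.001,0.17,0,0,-10],[0.06,0.005,0.005,0.2,0,0,-15],[0.06,0.002,0.02,0.22,0,0,-20],[0.06,-0.002,0.045,0.22,0,0,-25]]]' && python3 -m inch '[[[0.06,0,0.03,0,0,0,0],[0.06,0,0.06,0,0,0,0],[0.06,0,0.085,0,0,0,0],[0.06,-0.002,0.1,0,0,0,0],[0.06,-0.002,0.1,0,0,0,0]]]'
python3 - <<'E'
from h import *
T=imaging.read_camera("top");S=imaging.read_camera("side");a=cv2.resize(T["img"][150:300,250:420],None,fx=2.35,fy=2.35);b=cv2.resize(S["img"][120:270,270:440],None,fx=2.35,fy=2.35)
cv2.imwrite("pics/ts3.png",np.hstack([a,b])[:,:,::-1])
p=get_state();print(p["position"],p["orientation"])
for sg in (1,-1):
  q=p["position"]+R.from_quat(p["orientation"]).apply([0,sg*.03,.008]);print(q,(proj(S,q)-[270,120])*2.35+[400,0])
E
```

```text
time_s: 7.15
position: [0.5058, -0.0123, 0.3052]
orientation: [0.77, 0.638, 0.002, 0.002]
ft_force: [0.7, 1.4, 1.1]
grip_width: 0.0598
finger_force: 0.0
time_s: 7.57
position: [0.5025, 0.0908, 0.3008]
orientation: [0.767, 0.641, -0.0, -0.0]
ft_force: [-0.1, 0.2, -0.5]
grip_width: 0.0601
finger_force: 0.0
[0.50287061 0.08848392 0.30081714] [ 7.67688535e-01  6.40823062e-01 -3.39376714e-04 -3.15388523e-05]
[0.53238327 0.08312008 0.29280264] [514.15079328  89.48833739]
[0.47334897 0.09384158 0.29283164] [462.9473628  101.01022937]
```

View pics/ts3.png

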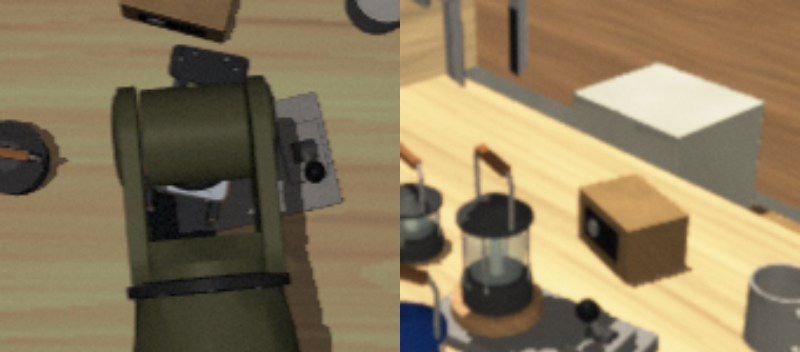

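Lever is off, with the ball now at the near side (left panel, (315,171)). The fingertips again show about 13 mm above nominal, so I'll grasp with the TCP at about 0.194.

```bash
python3 -m inch '[[[0.06,-0.0015,0,-0.025,0,0,0],[0.06,-0.0015,0,-0.05,0,0,0],[0.06,-0.0015,0,-0.072,0,0,0],[0.06,-0.0015,0,-0.088,0,0,0],[0.06,-0.0015,0,-0.1,0,0,0],[0.06,-0.0015,0,-0.106,0,0,0],[0.06,-0.0015,0,-0.106,0,0,0],[0.03,-0.0015,0,-0.106,0,0,0],[0.02,-0.0015,0,-0.106,0,0,0]]]' 10
python3 - <<'E'
from h import *
S=imaging.read_camera("side");p=get_state();print(p["position"])
crop(S["img"],280,150,90,80,6,"s4")
E
```

```text
time_s: 8.42
position: [0.5019, 0.0882, 0.1959]
orientation: [0.768, 0.64, 0.001, 0.0]
ft_force: [0.1, -0.1, 0.9]
grip_width: 0.05
finger_force: 0.0
[0.50189219 0.08836383 0.19586893]
```

View pics/s4.png

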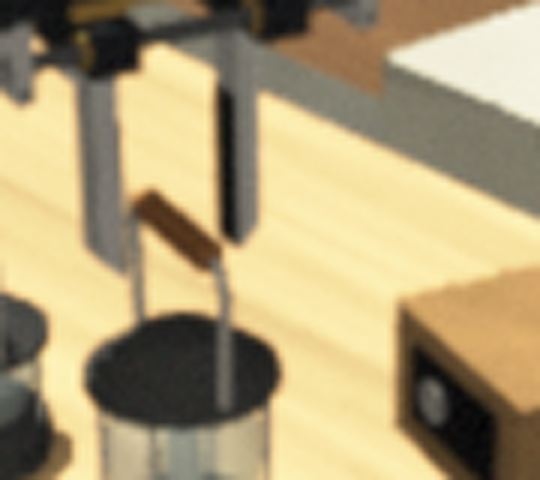

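The fingers straddle the bar (centre (178,230)), with the tips only about 9 mm below its centre. I'll go 8 mm lower, then close gently and lift.

```bash
python3 -m inch '[[[0.04,0,0,-0.004,0,0,0],[0.03,0,0,-0.008,0,0,0],[0.02,0,0,-0.008,0,0,0],[0.015,0,0,-0.008,0,0,0],[0.01,0,0,-0.008,0,0,0],[0.008,0,0,-0.008,0,0,0],[0.006,0,0,-0.008,0,0,0],[0.004,0,0,-0.008,0,0,0],[0.004,0,0,-0.008,0,0,0]]]' 10; python3 -m inch '[[[0,0,0,0,0,0,0],[0,0,0,0,0,0,0],[0,0,0,0,0,0,0]]]' 30
```

```text
time_s: 9.22
position: [0.5017, 0.0886, 0.1872]
orientation: [0.768, 0.64, 0.0, 0.0]
ft_force: [3.1, 0.5, 1.8]
grip_width: 0.0121
finger_force: 10.0
time_s: 9.47
position: [0.5017, 0.0886, 0.1872]
orientation: [0.768, 0.64, 0.0, 0.0]
ft_force: [2.7, 0.1, 3.4]
grip_width: 0.0117
finger_force: 30.0
```

```bash
python3 -m inch '[[[0,0,0,0.004,0,0,0],[0,0,0,0.012,0,0,0],[0,0,0,0.026,0,0,0],[0,0,0,0.044,0,0,0],[0,0,0,0.064,0,0,0],[0,0,0,0.083,0,0,0],[0,0,0,0.1,0,0,0],[0,0,0,0.11,0,0,0],[0,0,0,0.11,0,0,0]]]' && python3 -m inch '[[[0,0,-0.005,0,0,0,0],[0,-0.001,-0.015,0,0,0,0],[0,-0.002,-0.03,0,0,0,0],[0,-0.004,-0.05,0,0,0,0],[0,-0.006,-0.073,0,0,0,0],[0,-0.007,-0.096,0,0,0,0],[0,-0.008,-0.12,0,0,0,0],[0,-0.009,-0.144,0,0,0,0],[0,-0.01,-0.168,0,0,0,0],[0,-0.011,-0.192,0,0,0,0]]]' && python3 -m inch '[[[0,-0.001,-0.024,0,0,0,0],[0,-0.002,-0.048,0,0,0,0],[0,-0.003,-0.072,0,0,0,0],[0,-0.004,-0.096,0,0,0,0],[0,-0.005,-0.12,0,0,0,0],[0,-0.006,-0.144,0,0,0,0],[0,-0.007,-0.168,0,0,0,0],[0,-0.008,-0.187,0,0,0,0],[0,-0.009,-0.199,0,0,0,0],[0,-0.009,-0.204,0,0,0,0]]]'
```

```text
time_s: 10.22
position: [0.5018, 0.0886, 0.2988]
orientation: [0.768, 0.64, 0.001, 0.001]
ft_force: [0.6, 0.1, -5.4]
grip_width: 0.0118
finger_force: 30.0
time_s: 11.05
position: [0.4896, -0.1053, 0.2957]
orientation: [0.768, 0.64, -0.001, -0.001]
ft_force: [0.4, 0.9, -5.0]
grip_width: 0.0116
finger_force: 30.0
time_s: 11.88
position: [0.4805, -0.3091, 0.2957]
orientation: [0.769, 0.64, -0.0, -0.001]
ft_force: [0.1, -0.6, -4.7]
grip_width: 0.0117
finger_force: 30.0
```

```bash
python3 -m inch '[[[0,0,0,-0.01,0,0,0],[0,0,0,-0.03,0,0,0],[0,0,0,-0.052,0,0,0],[0,0,0,-0.074,0,0,0],[0,0,0,-0.094,0,0,0],[0,0,0,-0.11,0,0,0],[0,0,0,-0.122,0,0,0],[0,0,0,-0.13,0,0,0],[0,0,0,-0.135,0,0,0],[0,0,0,-0.137,0,0,0]]]'; python3 -m inch '[[[0,0,0,-0.001,0,0,0],[0,0,0,-0.002,0,0,0],[0,0,0,-0.003,0,0,0],[0,0,0,-0.004,0,0,0],[0,0,0,-0.005,0,0,0]]]'
python3 - <<'E'
from h import *
S=imaging.read_camera("side")
crop(S["img"],350,210,140,150,4,"s5")
E
```

```text
time_s: 12.72
position: [0.4814, -0.3068, 0.1592]
orientation: [0.768, 0.641, -0.0, -0.0]
ft_force: [-0.0, 0.4, -4.8]
grip_width: 0.0118
finger_force: 30.0
time_s: 13.13
position: [0.4816, -0.3075, 0.1552]
orientation: [0.768, 0.64, 0.0, 0.0]
ft_force: [-0.3, -0.2, -5.3]
grip_width: 0.0112
finger_force: 30.0
```

View pics/s5.png

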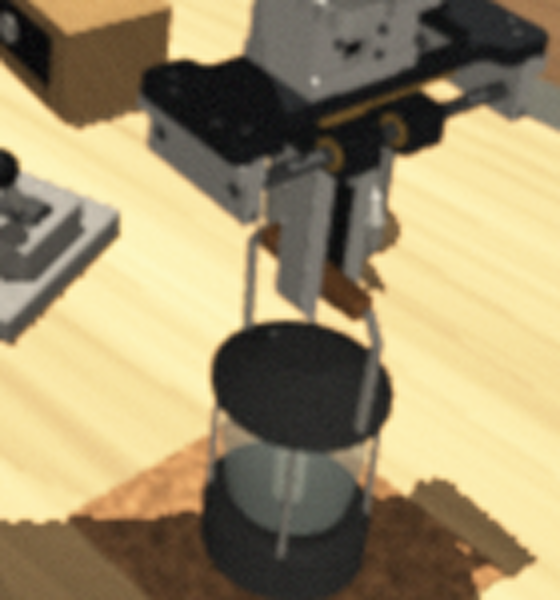

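The lantern hangs upright above the mat with its foot inside the edges. That was my tenth picture, so from here I rely on forces and numbers. Creeping down.

```bash
python3 -m inch '[[[0,0,0,-0.0007,0,0,0],[0,0,0,-0.0014,0,0,0],[0,0,0,-0.002,0,0,0]]]';python3 -m inch '[[[0,0,0,-0.0005,0,0,0],[0,0,0,-0.001,0,0,0]]]';python3 -m inch '[[[0,0,0,-0.0005,0,0,0],[0,0,0,-0.001,0,0,0]]]'
```

```text
time_s: 13.43
position: [0.4815, -0.3074, 0.1529]
orientation: [0.768, 0.64, 0.0, 0.0]
ft_force: [-0.0, 0.3, -4.5]
grip_width: 0.0116
finger_force: 30.0
time_s: 13.6
position: [0.4815, -0.3074, 0.1519]
orientation: [0.768, 0.64, 0.0, -0.0]
ft_force: [-0.4, -0.4, -4.4]
grip_width: 0.0118
finger_force: 30.0
time_s: 13.77
position: [0.4815, -0.3075, 0.1509]
orientation: [0.768, 0.64, 0.0, 0.0]
ft_force: [0.9, -0.5, -0.1]
grip_width: 0.0114
finger_force: 30.0
```

```bash
python3 -m inch '[[[0.02,0,0,0,0,0,0],[0.04,0,0,0,0,0,0],[0.06,0,0,0,0,0,0],[0.06,0,0,0,0,0,0],[0.06,0,0,0,0,0,0],[0.06,0,0,0.01,0,0,0],[0.06,0,0,0.03,0,0,0],[0.06,0,0,0.06,0,0,0],[0.06,0,0,0.095,0,0,0],[0.06,0,0,0.13,0,0,0]]]' && python3 -m inch '[[[0.06,0,0.015,0.01,0,0,0],[0.06,0.002,0.045,0.015,0,0,0],[0.06,0.004,0.075,0.015,0,0,0],[0.06,0.006,0.107,0.015,0,0,0],[0.06,0.008,0.139,0.015,0,0,0],[0.06,0.01,0.171,0.015,0,0,0],[0.06,0.013,0.203,0.015,0,0,0],[0.06,0.016,0.235,0.015,0,0,0],[0.06,0.018,0.267,0.015,0,0,0],[0.06,0.02,0.299,0.015,0,0,0]]]' && python3 -m inch '[[[0.06,0.002,0.032,0,0,0,0.5],[0.06,0.004,0.064,0,0,0,1],[0.06,0.006,0.096,0,0,0,2],[0.06,0.009,0.128,0,0,0,3],[0.06,0.012,0.16,0,0,0,3],[0.06,0.015,0.192,0,0,0,3],[0.06,0.018,0.224,0,0,0,3],[0.06,0.02,0.254,0,0,0,3],[0.06,0.021,0.28,0,0,0,3],[0.06,0.022,0.308,0,0,0,3]]]'
```

```text
time_s: 14.6
position: [0.4812, -0.3072, 0.2832]
orientation: [0.768, 0.64, -0.0, -0.0]
ft_force: [0.5, 0.5, 0.1]
grip_width: 0.0601
finger_force: 0.0
time_s: 15.43
position: [0.5011, -0.0066, 0.2964]
orientation: [0.768, 0.64, 0.0, 0.0]
ft_force: [0.0, -0.1, 1.1]
grip_width: 0.0603
finger_force: 0.0
time_s: 16.27
position: [0.523, 0.3011, 0.2963]
orientation: [0.751, 0.66, 0.0, 0.0]
ft_force: [-0.5, -0.5, -0.2]
grip_width: 0.0598
finger_force: 0.0
```

```bash
python3 -m inch '[[[0.06,0.0005,0,-0.02,0,0,0],[0.06,0.0005,0,-0.05,0,0,0],[0.06,0.0005,0,-0.085,0,0,0],[0.06,0.0005,0,-0.115,0,0,0],[0.06,0.0005,0,-0.14,0,0,0],[0.06,0.0005,0,-0.16,0,0,0],[0.06,0.0005,0,-0.175,0,0,0],[0.06,0.0005,0,-0.185,0,0,0],[0.05,0.0005,0,-0.189,0,0,0],[0.04,0.0005,0,-0.189,0,0,0]]]' 10;  python3 -m inch '[[[0.03,0,0,0,0,0,0],[0.02,0,0,0,0,0,0],[0.01,0,0,0,0,0,0],[0.006,0,0,0,0,0,0],[0.004,0,0,0,0,0,0],[0.004,0,0,0,0,0,0],[0.004,0,0,0,0,0,0]]]' 10; python3 -m inch '[[[0,0,0,0,0,0,0],[0,0,0,0,0,0,0],[0,0,0,0,0,0,0]]]' 30
```

```text
time_s: 17.1
position: [0.5238, 0.2996, 0.1067]
orientation: [0.751, 0.66, -0.0, -0.0]
ft_force: [0.3, 0.4, 0.6]
grip_width: 0.0498
finger_force: 0.0
time_s: 17.68
position: [0.5244, 0.2997, 0.1073]
orientation: [0.751, 0.66, 0.001, 0.0]
ft_force: [2.2, 1.1, 0.6]
grip_width: 0.0117
finger_force: 9.9
time_s: 17.93
position: [0.5243, 0.2997, 0.1073]
orientation: [0.751, 0.66, 0.0, 0.0]
ft_force: [2.8, 0.9, 3.2]
grip_width: 0.0116
finger_force: 29.9
```

```bash
python3 -m inch '[[[0,0,0,0.004,0,0,0],[0,0,0,0.012,0,0,0],[0,0,0,0.026,0,0,0],[0,0,0,0.044,0,0,0],[0,0,0,0.064,0,0,0],[0,0,0,0.083,0,0,0],[0,0,0,0.1,0,0,0],[0,0,0,0.11,0,0,0],[0,0,0,0.11,0,0,0]]]' && python3 -m inch '[[[0,-0.0005,-0.005,0,0,0,0],[0,-0.0015,-0.017,0,0,0,0],[0,-0.004,-0.04,0,0,0,0],[0,-0.006,-0.065,0,0,0,0],[0,-0.009,-0.095,0,0,0,0],[0,-0.012,-0.125,0,0,0,0],[0,-0.015,-0.155,0,0,0,0],[0,-0.018,-0.183,0,0,0,0],[0,-0.02,-0.203,0,0,0,0],[0,-0.0203,-0.211,0,0,0,0]]]' && python3 -m inch '[[[0,0,0,-0.005,0,0,0],[0,0,0,-0.015,0,0,0],[0,0,0,-0.028,0,0,0],[0,0,0,-0.041,0,0,0],[0,0,0,-0.051,0,0,0],[0,0,0,-0.058,0,0,0],[0,0,0,-0.062,0,0,0],[0,0,0,-0.063,0,0,0],[0,0,0,-0.063,0,0,0]]]'
```

```text
time_s: 18.68
position: [0.5244, 0.2998, 0.2191]
orientation: [0.751, 0.66, 0.001, 0.0]
ft_force: [0.6, -0.3, -5.2]
grip_width: 0.0118
finger_force: 29.9
time_s: 19.52
position: [0.5026, 0.0854, 0.216]
orientation: [0.752, 0.659, -0.001, -0.0]
ft_force: [1.3, -0.6, -4.7]
grip_width: 0.0121
finger_force: 30.0
time_s: 20.27
position: [0.5038, 0.0888, 0.1539]
orientation: [0.751, 0.66, 0.0, -0.0]
ft_force: [-0.2, -0.7, -5.4]
grip_width: 0.0115
finger_force: 30.0
```

Contact is expected near z 0.1473, so I'm creeping down.

```bash
python3 -m inch '[[[0,0,0,-0.001,0,0,0],[0,0,0,-0.002,0,0,0],[0,0,0,-0.003,0,0,0],[0,0,0,-0.004,0,0,0],[0,0,0,-0.0045,0,0,0]]]';python3 -m inch '[[[0,0,0,-0.0005,0,0,0],[0,0,0,-0.001,0,0,0]]]';python3 -m inch '[[[0,0,0,-0.0005,0,0,0],[0,0,0,-0.001,0,0,0]]]'
```

```text
time_s: 20.68
position: [0.5037, 0.0886, 0.1494]
orientation: [0.751, 0.66, 0.0, -0.0]
ft_force: [-0.3, 0.1, -5.2]
grip_width: 0.0117
finger_force: 30.0
time_s: 20.85
position: [0.5037, 0.0886, 0.1485]
orientation: [0.751, 0.66, 0.0, 0.0]
ft_force: [-0.7, -0.6, -5.1]
grip_width: 0.0115
finger_force: 30.0
time_s: 21.02
position: [0.5037, 0.0886, 0.1474]
orientation: [0.751, 0.66, 0.0, 0.0]
ft_force: [-0.3, -0.9, -5.3]
grip_width: 0.0117
finger_force: 30.0
```

```bash
python3 -m inch '[[[0,0,0,-0.0005,0,0,0],[0,0,0,-0.0005,0,0,0]]]';python3 -m inch '[[[0,0,0,-0.0005,0,0,0],[0,0,0,-0.0005,0,0,0]]]'
```

```text
time_s: 21.18
position: [0.5039, 0.0886, 0.1471]
orientation: [0.751, 0.66, 0.0, 0.0]
ft_force: [-0.6, 0.9, -2.4]
grip_width: 0.0112
finger_force: 30.0
time_s: 21.35
position: [0.5042, 0.0885, 0.147]
orientation: [0.751, 0.66, 0.001, 0.0]
ft_force: [0.4, -1.4, 2.2]
grip_width: 0.012
finger_force: 30.0
```

```bash
python3 -m inch '[[[0.02,0,0,0,0,0,0],[0.04,0,0,0,0,0,0],[0.06,0,0,0,0,0,0],[0.06,0,0,0,0,0,0],[0.06,0,0,0,0,0,0],[0.06,0,0,0.01,0,0,0],[0.06,0,0,0.03,0,0,0],[0.06,0,0,0.06,0,0,0],[0.06,0,0,0.09,0,0,0],[0.06,0,0,0.1,0,0,0]]]' && python3 -m inch '[[[0.05,0,-0.015,0,0,0,5],[0.05,0.002,-0.04,0,0,0,10],[0.05,0.004,-0.07,0,0,0,15],[0.05,0.006,-0.1,0,0,0,20],[0.05,0.008,-0.13,0,0,0,22],[0.05,0.009,-0.1445,0,0,0,22],[0.05,0.009,-0.1445,0,0,0,22]]]'
python3 - <<'E'
from h import *
T=imaging.read_camera("top");S=imaging.read_camera("side")
np.savez("v.npz",T=T["img"],S=S["img"])
from scipy import ndimage as nd
# dark roofs in the top view; expected pixel of roof centre
for n,p in (("short",[.5038,.0893,.08]),("tall",[.482,-.308,.12])):
    e=proj(T,p); x0,y0=(e-30).astype(int); g=T["img"][y0:y0+60,x0:x0+60].max(2)
    l,k=nd.label(g<75); c=l[30,30] or l[34,30]; ys,xs=np.where(l==c)
    # circle fit on filled hull
    (cx,cy),rad=cv2.minEnclosingCircle(np.c_[xs,ys].astype(np.float32)); print(n,e,"hull",cx+x0,cy+y0,rad,"cent",xs.mean()+x0,ys.mean()+y0,len(xs))
    b=T["img"][y0:y0+60,x0:x0+60].astype(int); m=(b[...,0]-b[...,2]>45)&(b[...,0]<190)
    m[:10]=0; print("  text",); 
s=get_state();print(s["position"])
E
```

```text
time_s: 22.18
position: [0.5047, 0.0887, 0.2515]
orientation: [0.751, 0.66, 0.002, 0.002]
ft_force: [0.2, -0.3, 0.7]
grip_width: 0.0601
finger_force: 0.0
time_s: 22.77
position: [0.5126, -0.0584, 0.2465]
orientation: [0.612, 0.791, -0.0, 0.0]
ft_force: [-0.4, -0.3, -0.5]
grip_width: 0.0499
finger_force: 0.0
short [329.85571231 224.52893694] hull 332.3863639831543 224.8977279663086 18.646345138549805 cent 331.0325097529259 224.8699609882965 769
  text
tall [479.18495652 234.28416185] hull 476.9583339691162 236.5 24.08851432800293 cent 473.0890410958904 235.87377690802347 1022
  text
[ 0.51261392 -0.05593196  0.24657183]
```

Short lantern's roof is within about 1 px of its ideal place over the pad, and the tall one is inside the mat. Throwing the switch on.

```bash
python3 -m inch '[[[0.05,-0.001,0,-0.03,0,0,0],[0.05,-0.001,0,-0.065,0,0,0],[0.05,-0.001,0,-0.095,0,0,0],[0.05,-0.001,0,-0.12,0,0,0],[0.05,-0.001,0,-0.14,0,0,0],[0.05,-0.001,0,-0.155,0,0,0],[0.05,-0.001,0,-0.165,0,0,0],[0.05,-0.001,0,-0.166,0,0,0],[0.036,-0.001,0,-0.166,0,0,0],[0.036,-0.001,0,-0.166,0,0,0]]]' 10; python3 -m inch '[[[0.036,0,0,0,0,0,0],[0.036,0.007,0.0015,0.001,0,0,0],[0.036,0.014,0.0035,0.003,0,0,0],[0.036,0.021,0.005,0.004,0,0,0],[0.036,0.029,0.007,0.005,0,0,0],[0.036,0.037,0.009,0.004,0,0,0],[0.036,0.044,0.011,0.003,0,0,0],[0.036,0.05,0.0125,0.002,0,0,0],[0.036,0.054,0.0135,0,0,0,0],[0.036,0.056,0.014,0,0,0,0]]]'; python3 -m inch '[[[0.036,0.002,0.0005,0,0,0,0],[0.036,0.002,0.0005,0,0,0,0]]]'
```

```text
time_s: 23.7
position: [0.5123, -0.0556, 0.0815]
orientation: [0.611, 0.792, 0.0, 0.001]
ft_force: [-0.1, 0.2, -0.1]
grip_width: 0.0401
finger_force: 0.0
time_s: 24.53
position: [0.568, -0.0417, 0.0797]
orientation: [0.611, 0.792, -0.0, -0.0]
ft_force: [-0.9, 0.2, -1.6]
grip_width: 0.0358
finger_force: 0.6
time_s: 24.7
position: [0.5698, -0.0414, 0.0802]
orientation: [0.611, 0.791, -0.0, -0.0]
ft_force: [-1.0, -0.0, -0.2]
grip_width: 0.0362
finger_force: 0.0
```

```bash
python3 -m inch '[[[0.036,0.0015,0.0004,0,0,0,0],[0.036,0.003,0.0007,0,0,0,0],[0.036,0.003,0.0007,0,0,0,0]]]'; python3 -m inch '[[[0.036,0.001,0.0003,0,0,0,0],[0.036,0.002,0.0005,0,0,0,0],[0.036,0.002,0.0005,0,0,0,0]]]'
```

```text
time_s: 24.95
position: [0.5728, -0.0407, 0.0805]
orientation: [0.611, 0.791, 0.0, 0.0]
ft_force: [-0.9, 0.2, -0.6]
grip_width: 0.0362
finger_force: 0.3
time_s: 25.2
position: [0.5748, -0.0402, 0.0805]
orientation: [0.611, 0.791, 0.0, 0.0]
ft_force: [-1.1, -0.6, -1.9]
grip_width: 0.0357
finger_force: 0.4
```

```bash
python3 -m inch '[[[0.036,0.001,0.0003,0,0,0,0],[0.036,0.002,0.0005,0,0,0,0],[0.036,0.002,0.0005,0,0,0,0]]]'; python3 -m inch '[[[0.036,0.001,0.0003,0,0,0,0],[0.036,0.002,0.0005,0,0,0,0],[0.036,0.002,0.0005,0,0,0,0]]]'
```

```text
time_s: 25.45
position: [0.5759, -0.0399, 0.0802]
orientation: [0.611, 0.792, -0.001, -0.001]
ft_force: [-8.6, -2.1, 1.2]
grip_width: 0.0362
finger_force: 4.0
time_s: 25.7
position: [0.5764, -0.0398, 0.08]
orientation: [0.611, 0.791, -0.002, -0.002]
ft_force: [-20.1, -5.3, 7.9]
grip_width: 0.0361
finger_force: 10.0
```

At the on stop (20 N). Backing off, lifting clear and checking.

```bash
python3 -m inch '[[[0.036,-0.004,-0.001,0,0,0,0],[0.044,-0.007,-0.0018,0,0,0,0],[0.05,-0.008,-0.002,0,0,0,0],[0.05,-0.008,-0.002,0.015,0,0,0],[0.05,-0.008,-0.002,0.04,0,0,0],[0.05,-0.008,-0.002,0.075,0,0,0],[0.05,-0.008,-0.002,0.11,0,0,0],[0.05,-0.008,-0.002,0.145,0,0,0],[0.05,-0.008,-0.002,0.18,0,0,0],[0.05,-0.008,-0.002,0.2,0,0,0]]]'; python3 -m inch '[[[0.05,-0.01,-0.03,0,0,0,0],[0.05,-0.03,-0.06,0,0,0,0],[0.05,-0.05,-0.09,0,0,0,0],[0.05,-0.07,-0.11,0,0,0,0],[0.05,-0.08,-0.12,0,0,0,0],[0.05,-0.08,-0.12,0,0,0,0],[0.05,-0.08,-0.12,0,0,0,0]]]'
python3 - <<'E'
from h import *
from scipy import ndimage as nd
S=imaging.read_camera("side");T=imaging.read_camera("top")
# ball: dark blob in both views near the on position
for n,d in (("side",S),("top",T)):
    e=proj(d,[.5645,-.043,.095]); x0,y0=(e-12).astype(int); g=d["img"][y0:y0+24,x0:x0+24].max(2)
    ys,xs=np.where(g<45); print(n,e,"ball",np.median(xs)+x0,np.median(ys)+y0,len(xs))
# short lantern: foot vs pad in the side view: row through the foot
for z,rr in ((.054,.042),(.03,.055)):
    e=proj(S,[.504,.089,z]); y=int(round(e[1])); print("z",z,e,"row",S["img"][y,int(e[0])-32:int(e[0])+34:1].max(1).tolist())
E
```

```text
time_s: 26.53
position: [0.5714, -0.0412, 0.285]
orientation: [0.611, 0.792, 0.001, 0.002]
ft_force: [0.3, 0.5, 0.3]
grip_width: 0.05
finger_force: 0.0
time_s: 27.12
position: [0.4908, -0.1614, 0.2809]
orientation: [0.612, 0.791, 0.0, 0.001]
ft_force: [0.9, 0.2, 0.4]
grip_width: 0.0503
finger_force: 0.0
side [361.03850757 241.58444397] ball 362.0 241.0 52
top [378.74550689 202.80694737] ball 378.0 203.0 71
z 0.054 [310.73874049 241.49963916] row [213, 198, 215, 224, 199, 172, 176, 229, 248, 251, 252, 251, 251, 250, 249, 247, 242, 192, 88, 51, 38, 38, 38, 49, 62, 77, 87, 93, 113, 109, 94, 90, 92, 94, 93, 92, 90, 85, 78, 69, 56, 41, 39, 38, 38, 42, 46, 84, 198, 242, 250, 251, 252, 253, 253, 253, 253, 253, 253, 253, 253, 253, 253, 253, 253, 253]
z 0.03 [310.97856607 248.74961777] row [165, 160, 160, 209, 225, 231, 187, 127, 131, 177, 199, 201, 202, 195, 230, 241, 241, 237, 197, 109, 51, 37, 43, 43, 40, 43, 41, 45, 41, 47, 47, 45, 46, 46, 44, 44, 43, 46, 40, 39, 39, 43, 38, 41, 39, 50, 80, 96, 100, 102, 106, 141, 136, 163, 196, 200, 199, 203, 204, 204, 201, 202, 200, 199, 200, 199]
```

```bash
python3 -c "
from plant import r
print(r.close_job())"
```

```text
the job is handed in; nothing more can be done
None
```

The job is handed in at about 27 s of the 72 s limit: switch off, tall lantern on the mat, short lantern on the pad within about 3 mm of centre by camera, then switch back on. The first pass at the switch went over the ball without touching it, so I repeated it lower. I had used up my pictures, so the final positions were checked only by camera measurements and force readings.

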